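# Close the two-part plaster mould with the long T-key

### The job

Close up the two-part plaster mould in the bench clamp: take the steel T-key from its rest, let it down the clamp's upright tube without dropping it until its socket is right down over the square stem at the bottom, and with it turn the stem clockwise as far as it goes, so that the two mould halves meet. Leave the key standing on the stem, let go, and leave the other things on the bench where they are.

Things in the scene. Friction and masses are not known exactly. Their poses are not given: they have to be found in the camera images.
- tee_key: Steel T-key, 195 mm long, 0.38 kg. Origin: centre of its open socket end; its x axis runs up the shank to the crossbar, y along the crossbar. Along x: 0 to 75 mm a square tube 26 mm wide, open at the end (square hole 15.5 mm wide, 26 mm deep); 75 to 179 mm a square shank 14 mm wide; 179 to 195 mm the crossbar. All flats are parallel to its y and z axes. Starts in its rest.
- key_shank (a point): Point on the axis of the key's 14 mm shank, 100 mm from the socket end, about its centre of mass, free on both sides while the key lies in its rest. The key lies there sloping 30 degrees up towards its crossbar, which is level and points away from the robot; it lifts straight up out.
- key_bar (a point): Middle of the T-key's crossbar (120 mm long, 16 by 16 mm), 187 mm from the socket end. With the key standing in the tube it is 102 mm above the tube's mouth when the socket is right down, about 125 mm when it only rests on the stem's top.
- key_rest: Grey sheet-steel rest under the key, fixed: foot plate 200 mm (x) by 90 mm (y), 8 mm thick. Origin on the bench; x axis the way the key's crossbar end points. Two notched lugs carry the key 45 and 175 mm from its socket end, their cheeks ending below 10 mm over the key's axis; the key's axis is 80 mm above the bench at its shank point.
- clamp: Mould clamp, fixed: dark steel base 214 mm (x) by 112 mm (y) by 12 mm. Origin: on its underside, z up; base from x = -62 to 152 mm. The key tube stands at x = -30 mm, y = 0; beyond it two plaster mould halves (40 by 78 by 68 mm) stand, 10 to 12 mm apart, between a pushing plate (x about 33 mm) and a fixed wall (x = 139 mm), none higher than 92 mm above the bench.
- tube_mouth (a point): Centre of the open top of the clamp's upright tube, 105 mm above the bench: round bore 40 mm, collar 62 mm across. On its axis stands the square stem, 13 mm wide, its last 3 mm narrowed to 9.5 mm, its top 61 mm below the mouth. A socket right down rests on a shoulder 85 mm below the mouth; one not lined up stays on the stem's top.
- cam (a joint): Angle of the stem and its cam (rad), growing clockwise seen from above, up to a stop at 1.6 (mould shut). At 0 the stem's sides are parallel to the clamp's x and y axes; at angle a they are turned clockwise by a. In the socket the stem has about 0.2 rad of free play either way. It turns stiffly (up to 0.25 N m) and stays where it is left.
- jaw (a joint): Travel (m) of the near mould half, pushed by the cam towards the far half along the clamp's x axis: 0 to 0.0025 at the start (7.56 mm per rad of the cam), 0.0121 with the halves meeting (cam at its stop).
- flat_file: Flat file with a green handle, 250 mm long, lying near the front of the bench; bystander.
- marker_pen: Marker pen, 135 mm long, 16 mm thick, lying between clamp and rest; bystander.
- try_square: Steel engineer's square, 159 by 100 mm, 18 mm high; bystander.
- wax_block: Block of green wax, 50 by 70 by 30 mm; bystander.
- mix_cup: White casting cup, 70 mm across, 76 mm high; bystander.

How it is judged (in metres and radians):
On the way, in this order (a step that is already met when the one before it is completed fails the run):
1. the key's socket is right down over the stem (z of tee_key in the frame of clamp below 0.027 m and horizontal distance between tee_key and tube_mouth below 0.008 m), for 0.1 s.
2. the mould is closed with the key on the stem (all of step 1 and value of joint jaw above 0.0109 m), for 0.1 s.
At the end, for the whole second after the job is handed in: The mould halves meet (near half at least 10.9 of its 12.1 mm forward), and the T-key stands at rest in the tube with its socket right down over the stem (socket end at most 27 mm above the bench, within 8 mm of the tube's axis, leaning less than 0.12 rad) (all of step 2 and angle between tee_key's own x axis and vertical below 0.12 rad and linear speed of tee_key below 0.02 m/s); the robot touches nothing.
It fails at once if the mould half is moved other than by the key on the stem (value of joint jaw above 0.004 m and not (z of tee_key in the frame of clamp below 0.027 m and horizontal distance between tee_key and tube_mouth below 0.008 m)).
It fails at once if the key is dropped down the tube (faster than 0.8 m/s in it) (z of tee_key in the frame of clamp below 0.1 m and horizontal distance between tee_key and tube_mouth below 0.02 m and linear speed of tee_key above 0.8 m/s).
It fails at once if a bystander (file, pen, square, wax block or cup) is moved more than 30 mm (distance of any of flat_file, marker_pen, try_square, wax_block, mix_cup from where it was at the start of the episode above 0.03 m).
It also fails if it takes over 61 s, if anything falls off the work surface, if the arm or the gripper's body presses on something with over 40 N, if the wrist force passes 120 N, or if a joint passes its speed limit or range.

### The arm

A 6-joint arm with a two-finger parallel gripper is mounted at the origin on a cart in front of the work surface, level with it; the furniture and walls round the work are solid. World frame = base frame: x ahead of the robot, y to its left, z up, the work surface at z = 0. Lengths are in mm, angles in rad, forces in N, time in s.
With the tool pointing down it reaches from about 350 to 850 mm from the base axis. Payload 8.1 kg.
Tool frame: the origin (TCP) lies midway between the tips of the shut fingers; the grasp point (between the pads) lies bot.pinch_z behind it (bot.pinch_z is the distance from the TCP to the grasp point, in mm); z points along the fingers, y is the line along which they close (so a half turn about z gives the same grasp; the last joint's range is limited). The gripper opens to 93 mm and grips with 3 to 60 N. Pads are 15 mm wide; open, the fingers measure 128 mm over their backs; the gripper's body (75 mm by 188 mm) begins 65 mm behind the grasp point.
Start: joints at [-1.284, 0.13, 1.488, -0, 1.523, -0.085], TCP at [217.996, -559.002, 218.635] pointing down, gripper open.
Joint ranges: [-2.96, 2.96], [-0.89, 2.26], [0.02, 2.5], [-1.34, 4.48], [0, 2.73], [-2.66, 2.66]. Speed limits (rad/s): [2.39, 2.39, 2.79, 3.14, 3.14, 3.14].

### API

Orientations are given as a unit quaternion [x, y, z, w].
In Python, from rig import monitor, cams, ticket, bot gives the robot as it stands.
- The arm moves only by the tool move_arm, never from a script. Its argument "series" is a list of rows, each a list of 6 numbers: the shift along the world's x, y, z scaled (see below), then the turn, a rotation vector about the world's x, y, z scaled (see below). A call has 1 to 20 rows; each row is the pose to reach, as a shift and turn from the pose commanded when the call began, turning the shorter way round; what a row does not reach only later rows make up. The controller multiplies each number of a shift by 100 mm and each number of a turn by 180 degrees. A row lasts 1/8 s, in which the tool goes at most 62.5 mm and 10.7 degrees, less where a joint would pass 70% of its speed; a pose out of reach is approached as far as the arm can. A call with a number of a shift or a turn outside -1 to 1 is refused whole. A call with a gripper value outside its range is refused whole. "fingers" is the gripper command: -1 is fully open, 1 is shut, values between are in proportion, set as the call begins (left out, the last holds). The fingers move at their own pace and stop on an object; "force" is the grip in N (left out, the last holds). Time passes only in rows, so rows that repeat a pose let the fingers close. It gives the time, the measured TCP pose, the force, the opening and the grip force at its end, in the units of the state.
- monitor.get_obs(): the state, without advancing time (a new reading comes with each control period).
- cams.read_camera(name): name is "scene" or "top" or "wrist"; returns the picture (400x640x3 uint8, red, green, blue); there is no depth.
- cams.camera_info(name): a dict with "fx", "fy", "cx", "cy" (pixels), "extrinsics" (4x4, takes a point from camera to world coordinates). Camera axes: x right, y down, z forward; pixel columns grow to the right and rows downward; lengths in mm; the calibration is good to about 2 mm. The wrist camera is an equidistant fisheye: a pixel r from the principal point sees the ray r / f radians off the axis. A picture is of the moment at which its call begins: read the wrist's pose just before it. camera_info takes no time and is no camera call; for the wrist camera it gives the pose at the moment of the call.
- ticket.sign_off(): hands the job in; it is judged then, once.
The state is a dict: "clock": time; "joints": joint angles; "qd": joint speeds; "effort": joint torques, N m; "ee_pos": TCP position; "orientation": TCP orientation; "force": force on the tool from outside, world axes, zero at the start; "wrist_torque": the same for the moment, N m; "width": finger opening in mm; "grasp_force": force on a finger pad.
Only numpy, scipy, OpenCV 4.12 (cv2) and the standard library are available. Lean on these libraries where they do the work, as an engineer would, in place of code of your own. Each camera call takes 0.05 s, during which the arm holds its last target. There are 200 camera calls.

## Working session

There is one attempt and no reset: what is moved stays moved. The work goes in short steps, Python scripts to look and compute and a tool call to move; the robot and the scene stay as the last step left them, time stands still between calls to the robot, and variables do not carry over. Pictures are saved under pics/ and viewed, at most 10 in all, crops included, and the job is handed in when it is done.

Besides the shell and the picture viewer there is one more tool, called after "Call:" as name([rows], argument=value, ...), one row to a line, values as JSON. move_arm: Moves the arm, as the interface text tells. Shifts and turns lie within -1 to 1; 1 stands for 100 mm of shift or 180 degrees of turn. Its arguments: {"type":"object","properties":{"series":{"type":"array","items":{"type":"array","items":{"type":"number","minimum":-1,"maximum":1}}},"fingers":{"type":"number"},"force":{"type":"number"}},"required":["series"]}

```bash
ls; mkdir -p pics
python3 - <<'E'
from rig import monitor, cams, ticket, bot
import cv2
o=monitor.get_obs()
print({k:o[k] for k in('clock','ee_pos','orientation','width','force')}, bot.pinch_z)
for n in('scene','top'):
    im=cams.read_camera(n); cv2.imwrite(f'pics/{n}0.png',im[:,:,::-1]); print(n,cams.camera_info(n))
E
```

```text
pics
{'clock': 0.0, 'ee_pos': array([ 217.80542652, -558.44204665,  217.58339117]), 'orientation': array([ 9.82772722e-01,  1.84815862e-01, -1.02130417e-04, -9.29582246e-04]), 'width': 93.14679912147403, 'force': array([-0.25788591,  0.27751136, -0.63832698])} 18.8
scene {'fx': 446.01147597894874, 'fy': 446.01147597894874, 'cx': 319.3933190639516, 'cy': 192.8265151669041, 'extrinsics': array([[-7.50782941e-01, -3.01456746e-01,  5.87748931e-01,
        -5.51965438e+01],
       [-6.60385888e-01,  3.22780060e-01, -6.78014389e-01,
         9.66196510e+02],
       [ 1.46783765e-02, -8.97182737e-01, -4.41415543e-01,
         5.76577476e+02],
       [ 0.00000000e+00,  0.00000000e+00,  0.00000000e+00,
         1.00000000e+00]])}
top {'fx': 483.1172975737029, 'fy': 483.1172975737029, 'cx': 324.75493817005406, 'cy': 195.2391304935121, 'extrinsics': array([[-1.21508837e-02, -9.93649746e-01,  1.11859454e-01,
         4.14336088e+02],
       [-9.99815648e-01,  1.04100284e-02, -1.61338320e-02,
         2.68544936e+02],
       [ 1.48669180e-02, -1.12034873e-01, -9.93593057e-01,
         1.40396951e+03],
       [ 0.00000000e+00,  0.00000000e+00,  0.00000000e+00,
         1.00000000e+00]])}
```

View pics/scene0.png

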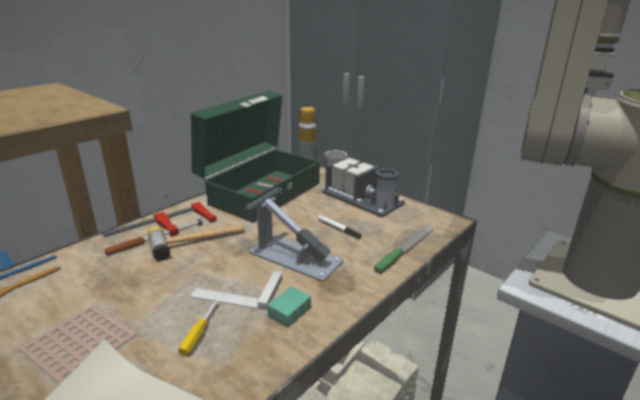

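View pics/top0.png

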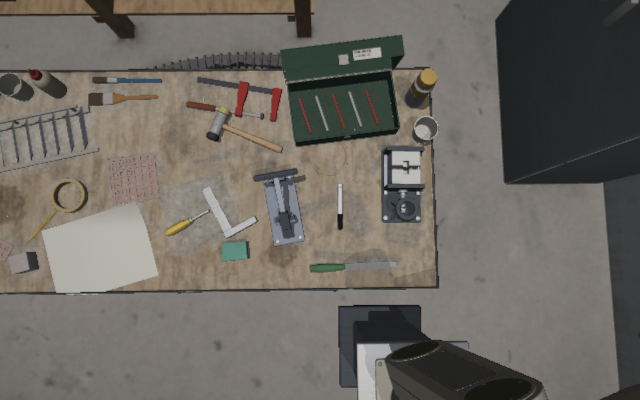

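The scene view shows the clamp (tube at about (387,185)) and the key in its rest (about (290,230)). In the top view the tube is at about (405,206) and the key runs from (288,238) to (276,175). I'll zoom in on this area.

```bash
cat > h.py <<'E'
import numpy as np, cv2
from rig import monitor, cams, ticket, bot
from scipy.spatial.transform import Rotation as R
def ray(n,u,v,ci=None):
    c=ci or cams.camera_info(n); E=np.array(c['extrinsics'])
    x=(u-c['cx'])/c['fx']; y=(v-c['cy'])/c['fy']
    if n=='wrist':
        r=np.hypot(x,y); k=np.sin(r)/r if r>1e-9 else 1; d=np.array([x*k,y*k,np.cos(r)])
    else: d=np.array([x,y,1.])
    return E[:3,3],E[:3,:3]@d
def onz(n,u,v,z,ci=None):
    o,d=ray(n,u,v,ci); return o+d*(z-o[2])/d[2]
def proj(n,p,ci=None):
    c=ci or cams.camera_info(n); E=np.array(c['extrinsics'])
    q=E[:3,:3].T@(np.array(p)-E[:3,3])
    if n=='wrist':
        t=np.arctan2(np.hypot(q[0],q[1]),q[2]); s=t/max(1e-9,np.hypot(q[0],q[1]))
    else: s=1/q[2]
    return np.array([c['fx']*q[0]*s+c['cx'],c['fy']*q[1]*s+c['cy']])
E
python3 - <<'E'
from h import *
im=cv2.imread('pics/top0.png')
c=im[145:255,245:435]; cv2.imwrite('pics/topc.png',cv2.resize(c,None,fx=4.2,fy=4.2,interpolation=cv2.INTER_CUBIC))
print('tube',onz('top',405,206,105)); print('bar',onz('top',276,175,123)); print('sock',onz('top',288,238,30))
E
```

```text
tube [528.99883383  30.65369873 105.        ]
bar [614.43901806 377.61470117 123.        ]
sock [448.30185188 351.76787806  30.        ]
```

View pics/topc.png

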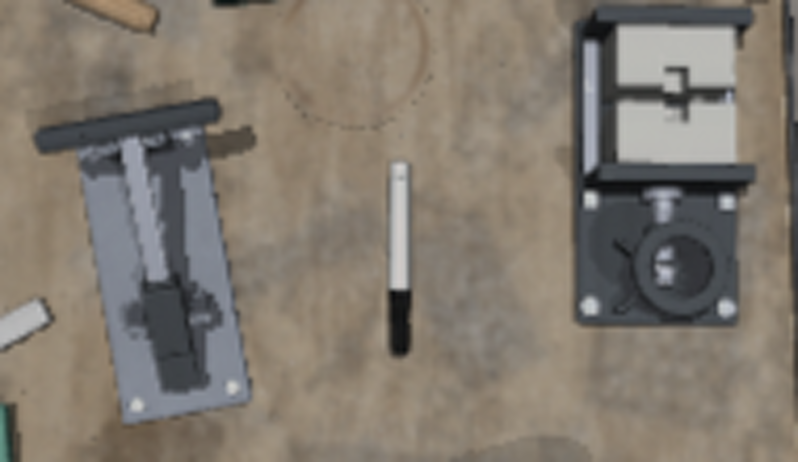

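The crop shows these features:
- Crossbar ends at about crop (35,138) and (218,110).
- Shank running to the socket end at about (182,378).
- Tube mouth centred at about (676,268), with the stem visible inside it.
- Clamp base left edge nearly vertical at x≈576.

Next I'll convert these to positions and set the first move.

Run:
```python
from h import *
f=lambda u,v,z: onz('top',u/4.2+245-.38,v/4.2+145-.38,z)
b1,b2=f(38,138,130),f(218,110,130); s=f(182,380,38)
print('bar',b1,b2,(b1+b2)/2,np.linalg.norm(b1-b2)); 
d=(b2-b1); print('bar dir yaw of key x',np.degrees(np.arctan2(d[1],d[0]))+90)
m=(b1+b2)/2; k=m-s; print('sock',s,'yaw',np.degrees(np.arctan2(k[1],k[0])),'len',np.linalg.norm(k[:2]), 'expect',187*.866)
for a in [(124,424,8),(247,402,8),(80,150,8)]: print('rest',f(*a))
print('tube',f(676,268,105))
for a in [(576,322,12),(737,322,12),(574,30,12)]: print('clamp',f(*a))
print('rim',f(636,268,105)[1]-f(716,268,105)[1])
print(monitor.get_obs()['joints'])
w=cams.camera_info('wrist'); print(w);
```

```text
bar [607.26865154 436.32345708 130.        ] [624.10499605 322.35176489 130.        ] [615.68682379 379.33761098 130.        ] 115.20854619859274
bar dir yaw of key x 8.403182784137272
sock [456.25415177 351.38495436  38.        ] yaw 9.944355334120875 len 161.86453571431036 expect 161.942
rest [427.65995289 392.90226507   8.        ]
rest [441.63353553 308.79810361   8.        ]
rest [617.04571709 423.28920258   8.        ]
tube [522.38813862  29.30497855 105.        ]
clamp [493.6411881   82.25095139  12.        ]
clamp [492.38857638 -28.76178548  12.        ]
clamp [697.69664924  78.46766683  12.        ]
rim 51.6459598137086
[-1.28439554e+00  1.31077623e-01  1.48916308e+00  1.58528402e-05
  1.52300915e+00 -8.53808564e-02]
{'fx': 309.70691628693146, 'fy': 309.70691628693146, 'cx': 317.46419176970926, 'cy': 201.7829529934324, 'extrinsics': array([[ 3.64258973e-01, -8.97823924e-01, -2.47442119e-01,
         2.87039597e+02],
       [-9.31297532e-01, -3.51324615e-01, -9.62077040e-02,
        -5.32196970e+02],
       [-5.54928965e-04,  2.65486754e-01, -9.64114348e-01,
         3.82502740e+02],
       [ 0.00000000e+00,  0.00000000e+00,  0.00000000e+00,
         1.00000000e+00]])}
```

Two measurements agree. The shank point is at about (541,366,80), key yaw is about 9.3°, the tube is at about (524,28) and clamp yaw is about -1°. I'll go over the tube first, since it's on the way, to see the stem close up.

Call:
move_arm([
  [0.2,0.49,0,0,0,-0.059],
  [0.383,0.978,0,0,0,-0.118],
  [0.383,0.978,0,0,0,-0.118],
], fingers=-1)

```text
clock: 0.48
ee_pos: [257.3, -458.3, 217.9]
orientation: [1.0, 0.0, -0.0, -0.001]
force: [-1.1, 0.4, -0.3]
width: 93.0
grasp_force: 0.0
```

Call:
move_arm([
  [0.19,0.49,0,0,0,0],
  [0.383,0.978,0,0,0,0],
])

```text
clock: 0.72
ee_pos: [294.5, -362.9, 218.3]
orientation: [1.0, 0.001, -0.0, -0.0]
force: [-0.6, 0.5, -0.3]
width: 92.8
grasp_force: 0.0
```

Call:
move_arm([
  [0.19,0.49,0,0,0,0],
  [0.383,0.978,0,0,0,0],
])

```text
clock: 0.98
ee_pos: [333.1, -264.7, 218.6]
orientation: [1.0, 0.001, 0.0, 0.0]
force: [1.0, 0.2, 0.3]
width: 93.1
grasp_force: 0.0
```

Call:
move_arm([
  [0.19,0.49,0,0,0,0],
  [0.383,0.978,0,0,0,0],
])

```text
clock: 1.23
ee_pos: [371.6, -166.9, 218.8]
orientation: [1.0, 0.001, 0.0, 0.0]
force: [0.7, -1.1, -0.7]
width: 93.2
grasp_force: 0.0
```

Call:
move_arm([
  [0.19,0.49,0,0,0,0],
  [0.383,0.978,0,0,0,0],
])

```text
clock: 1.48
ee_pos: [410.2, -69.0, 218.8]
orientation: [1.0, 0.001, 0.0, 0.0]
force: [0.8, -0.4, 0.4]
width: 93.0
grasp_force: 0.0
```

Call:
move_arm([
  [0.19,0.49,-0.3,0,0,0],
  [0.383,0.978,-0.7,0,0,0],
  [0.383,0.978,-0.7,0,0,0],
  [0.383,0.978,-0.7,0,0,0],
])

```text
clock: 1.98
ee_pos: [447.8, 27.4, 148.6]
orientation: [1.0, 0.001, -0.0, 0.0]
force: [0.6, -0.7, 0.3]
width: 92.9
grasp_force: 0.0
```

Run:
```python
from h import *
ci=cams.camera_info('wrist'); im=cams.read_camera('wrist')[:,:,::-1].copy(); cv2.imwrite('pics/w1.png',im)
u=proj('wrist',(524,28,105),ci); print(u, ci['extrinsics'])
import json; json.dump({k:(np.array(v).tolist()) for k,v in ci.items()},open('ci1.json','w'))
x,y=map(int,u); c=im[max(0,y-65):y+65,x-85:x+85]; print(max(0,y-65),x-85)
cv2.imwrite('pics/w1c.png',cv2.resize(c,None,fx=4.6,fy=4.6,interpolation=cv2.INTER_CUBIC))
print(monitor.get_obs()['joints'])
```

```text
[316.2012231 115.6234743] [[ 3.87965086e-03 -9.63954032e-01 -2.66040545e-01  5.22146023e+02]
 [-9.99991702e-01 -3.40916479e-03 -2.23026352e-03  2.74129491e+01]
 [ 1.24289545e-03  2.66046990e-01 -9.63959260e-01  3.13369023e+02]
 [ 0.00000000e+00  0.00000000e+00  0.00000000e+00  1.00000000e+00]]
50 231
[-5.39912099e-02 -2.48016553e-01  1.97889972e+00 -5.83820025e-04
  1.40987796e+00  1.51554119e+00]
```

View pics/w1c.png

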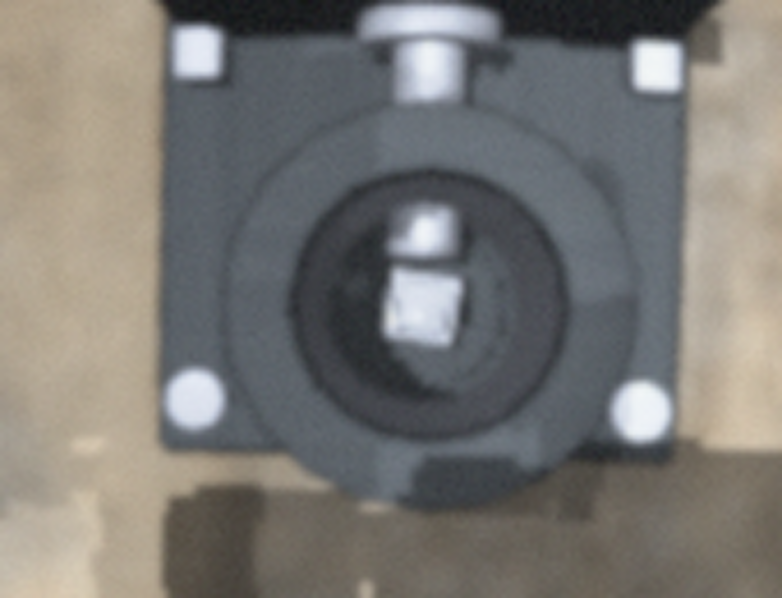

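The close view shows the bore centred at about crop (430,304). The square stem is at about (424,307), turned about 6° clockwise in the image. The base edges slope about 1.7° clockwise. I'll refine this numerically.

Run:
```python
from h import *
import json
ci=json.load(open('ci1.json')); im=cv2.imread('pics/w1.png')
c=im[50:180,231:401]; m=(c.min(2)>150).astype('uint8'); m[:56]=0; m[78:]=0; m[:,:78]=0; m[:,105:]=0
k,_=cv2.findContours(m,0,1); k=max(k,key=cv2.contourArea); print(cv2.contourArea(k),cv2.minAreaRect(k))
P=lambda x,y,z:onz('wrist',x/4.6+231-.4,y/4.6+50-.4,z,ci)
cx=P(430.5,304,105); print('mouth',cx,'dia',P(293,304,105)-P(568,304,105),P(430,170,105)-P(430,438,105))
print('stem',P(424,307,44))
e=[P(x,y,44) for x,y in[(393,268),(463,275),(458,345),(385,335)]]
for i in range(4):
    d=e[(i+1)%4]-e[i]; print(np.linalg.norm(d),np.degrees(np.arctan2(d[1],d[0])))
for q in[((198,52),(658,66)),((194,399),(640,411))]:
    a,b=P(*q[0],14),P(*q[1],14); d=b-a; print('bolts',a,b,np.degrees(np.arctan2(d[1],d[0]))+90)
```

```text
189.5 ((91.20270538330078, 66.28378295898438), (14.631509780883789, 14.960308074951172), 9.462322235107422)
mouth [523.98656925  22.6950982  105.        ] dia [-0.31562128 39.84532007  0.        ] [39.3228353  0.2225895  0.       ]
stem [523.94898531  22.52468411  44.        ]
13.1150881345207 -95.3465334075697
13.28370277858503 176.39465823442663
13.793095878364609 82.48582024959539
12.758607897947797 -6.534488541710272
bolts [579.09017451  69.15477707  14.        ] [577.00210962 -26.68654631  14.        ] -1.2480877529550725
bolts [505.04582304  70.20685828  14.        ] [503.01263064 -23.79681145  14.        ] -1.2390493246806074
```

Call:
move_arm([
  [0,0.2,0.4,0,0,0.026],
  [0.13,0.7,0.75,0,0,0.052],
  [0.13,0.85,0.75,0,0,0.052],
])

```text
clock: 2.4
ee_pos: [463.9, 113.5, 228.8]
orientation: [0.997, 0.082, 0.004, -0.0]
force: [0.4, 0.1, 0.1]
width: 93.1
grasp_force: 0.0
```

Call:
move_arm([
  [0.06,0.42,0,0,0,0],
  [0.13,0.85,0,0,0,0],
])

```text
clock: 2.65
ee_pos: [474.4, 197.1, 224.0]
orientation: [0.997, 0.081, 0.001, 0.0]
force: [0.3, -0.0, -1.0]
width: 92.7
grasp_force: 0.0
```

Call:
move_arm([
  [0.06,0.42,0,0,0,0],
  [0.13,0.85,0,0,0,0],
])

```text
clock: 2.9
ee_pos: [487.5, 282.4, 223.7]
orientation: [0.997, 0.081, 0.0, 0.0]
force: [-0.3, 0.1, 0.8]
width: 93.0
grasp_force: 0.0
```

Call:
move_arm([
  [0.06,0.42,0,0,0,0],
  [0.13,0.85,0,0,0,0],
  [0.13,0.85,0,0,0,0],
])

```text
clock: 3.28
ee_pos: [500.2, 368.4, 222.8]
orientation: [0.997, 0.082, -0.0, 0.0]
force: [0.4, 0.0, -0.3]
width: 92.8
grasp_force: 0.0
```

Run:
```python
from h import *
import json
ci=cams.camera_info('wrist'); im=cams.read_camera('wrist')[:,:,::-1].copy(); cv2.imwrite('pics/w2.png',im)
json.dump({k:(np.array(v).tolist()) for k,v in ci.items()},open('ci2.json','w'))
print(proj('wrist',(615.7,379.3,123.5),ci),proj('wrist',(541,366,80),ci),proj('wrist',(456,351,30),ci),monitor.get_obs()['ee_pos'])
```

```text
[326.69516916  70.0788977 ] [325.9569237  152.82091393] [324.96927619 219.15836834] [500.18649896 367.12109969 222.95661887]
```

View pics/w2.png

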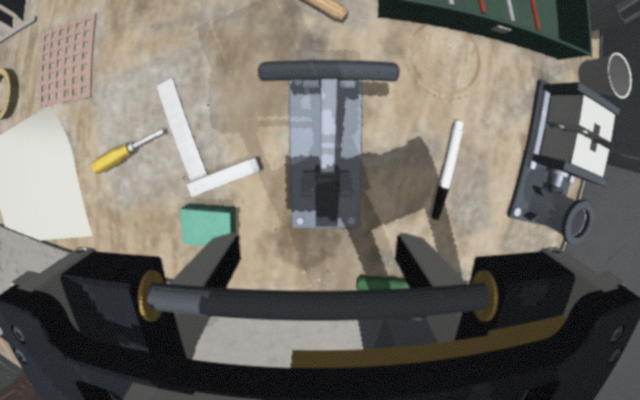

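The wrist view shows the crossbar from (258,71) to (399,71). The shank runs along column 328 and the socket end is at about (327,217), within about 2 px of the prediction.

Run:
```python
from h import *
import json
ci=json.load(open('ci2.json')); im=cv2.imread('pics/w2.png')
g=im.max(2).astype(int)
for r in (71,):
    print(r,g[r,250:272],g[r,388:408])
for r in (95,110,130,150): print(r,g[r,312:346])
for r in (180,200): print(r,g[r,305:348])
a,b=onz('wrist',258.5,71,123.5,ci),onz('wrist',398.5,71,123.5,ci); print(a,b,(a+b)/2,np.linalg.norm(a-b),np.degrees(np.arctan2(*(b-a)[1::-1]))+90)
```

```text
71 [166 168 166 167 169 166 160 138  98  75  77  82  81  84  83  84  85  85
  81  85  82  81] [ 99  98  99  98 100  98  97  94  93  87  93 128 167 187 191 193 194 196
 191 188]
95 [160 155 150 152 158 156 158 150 149 171 200 211 208 202 193 187 187 186
 187 185 183 183 176 165 139 103  87  87  86  85  85  85  85  86]
110 [169 170 168 170 167 167 165 162 153 166 190 198 209 214 216 218 215 212
 204 191 187 179 176 155 125  97  87  84  86  85  85  88 108 133]
130 [173 167 165 166 163 163 161 162 160 182 204 212 215 217 219 220 219 218
 218 217 214 212 198 169 124  94  92  86  86  85  99 125 149 160]
150 [166 161 164 164 165 160 164 159 159 162 173 180 180 184 184 181 182 180
 180 180 178 170 142 108  85  85  84  82  93 116 143 157 160 160]
180 [70 69 67 64 73 68 69 70 68 67 55 52 56 58 59 59 60 64 67 57 59 60 58 59
 57 55 53 51 52 53 48 45 43 46 51 61 69 68 70 71 72 70 75]
200 [82 86 82 82 80 82 80 82 75 70 63 49 40 42 44 44 42 39 43 44 43 44 40 45
 46 38 38 38 43 41 45 44 48 60 72 78 84 84 81 84 85 83 84]
[606.66829191 436.2463682  123.5       ] [627.6214042  318.77726047 123.5       ] [617.14484805 377.51181434 123.5       ] 119.3231921584106 10.113556648870485
```

The key bar centre is at (617.1,377.5,123.5). Its measured length is 119 mm against 120 given, and the yaw is 10.1°. The grasp point at s=110 is therefore (551.5,365.8,85). I'll approach with the tool tilted 10°.

Call:
move_arm([
  [0.24,-0.01,-0.3,-0.005,0.027,0.002],
  [0.481,-0.019,-0.7,-0.01,0.055,0.004],
  [0.481,-0.019,-0.7,-0.01,0.055,0.004],
  [0.481,-0.019,-0.7,-0.01,0.055,0.004],
])

```text
clock: 3.82
ee_pos: [548.5, 364.6, 154.4]
orientation: [0.992, 0.087, -0.087, 0.008]
force: [0.9, -0.6, 0.9]
width: 93.1
grasp_force: 0.0
```

Call:
move_arm([
  [0,0,-0.3,0,0,0],
  [0,0,-0.6,0,0,0],
  [0,0,-0.865,0,0,0],
  [0,0,-0.865,0,0,0],
  [0,0,-0.865,0,0,0],
])

```text
clock: 4.45
ee_pos: [549.5, 366.9, 71.8]
orientation: [0.992, 0.088, -0.084, 0.007]
force: [0.1, -0.3, 0.0]
width: 92.8
grasp_force: 0.0
```

Run:
```python
from h import *
o=monitor.get_obs(); r=R.from_quat(o['orientation']); print(o['ee_pos'],r.as_matrix()); print('grasp',o['ee_pos']-18.8*r.as_matrix()[:,2],o['force'],o['joints'])
ci=cams.camera_info('wrist'); im=cams.read_camera('wrist')[:,:,::-1].copy(); cv2.imwrite('pics/w3.png',im)
```

```text
[549.46592176 366.90662785  71.84312894] [[ 9.70200061e-01  1.76526579e-01 -1.65982556e-01]
 [ 1.74057166e-01 -9.84295814e-01 -2.94253847e-02]
 [-1.68570297e-01 -3.41943178e-04 -9.85689575e-01]]
grasp [552.5863938  367.45982508  90.37409295] [ 0.08178796 -0.34295456  0.00884415] [0.4819971  0.55227923 1.25287866 0.05102483 1.49815262 1.86747894]
```

View pics/w3.png

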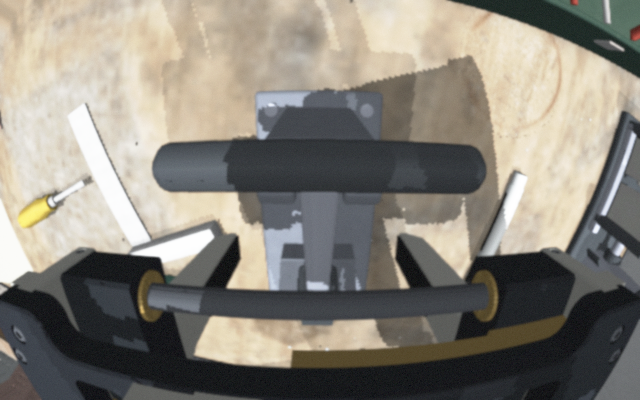

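The view shows the shank (columns 303–335) centred between the fingers (238 and 400). I'll go down 4 mm and grip.

Call:
move_arm([
  [0,0,-0.04,0,0,0],
  [0,0,-0.04,0,0,0],
  [0,0,-0.04,0,0,0],
  [0,0,-0.04,0,0,0],
  [0,0,-0.04,0,0,0],
  [0,0,-0.04,0,0,0],
  [0,0,-0.04,0,0,0],
  [0,0,-0.04,0,0,0],
], fingers=1, force=50)

```text
clock: 5.5
ee_pos: [547.9, 365.9, 63.1]
orientation: [0.992, 0.088, -0.087, 0.009]
force: [0.2, -0.4, -1.1]
width: 17.8
grasp_force: 0.0
```

Call:
move_arm([
  [0,0,0,0,0,0],
  [0,0,0,0,0,0],
  [0,0,0,0,0,0],
  [0,0,0,0,0,0],
])

```text
clock: 6.0
ee_pos: [547.9, 366.0, 63.2]
orientation: [0.992, 0.088, -0.087, 0.008]
force: [0.3, 1.0, -0.7]
width: 13.6
grasp_force: 50.0
```

Call:
move_arm([
  [0,0,0.15,0,0,0],
  [0,0,0.4,0,0,0],
  [0,0,0.7,0,0,0],
  [0,0,1,0,0,0],
  [0,0,1,0,0,0],
])

```text
clock: 6.62
ee_pos: [549.6, 366.7, 166.9]
orientation: [0.992, 0.088, -0.085, 0.007]
force: [0.4, 0.6, -4.6]
width: 13.7
grasp_force: 50.0
```

Gripped and lifted: the load is about 4.6 N. Now I'll work out the tool pose that puts the key upright over the tube, turned to match the stem (yaw about -7°).

```bash
cat >> h.py <<'E'
T0=np.array([547.9,366.0,63.2]); Q0=R.from_quat([0.992,0.088,-0.087,0.008])
yk,sl=np.radians(10.1),np.radians(30)
KX=np.array([np.cos(sl)*np.cos(yk),np.cos(sl)*np.sin(yk),np.sin(sl)]); KY=np.array([-np.sin(yk),np.cos(yk),0])
K0=R.from_matrix(np.c_[KX,KY,np.cross(KX,KY)]); O0=np.array([542.9,364.3,80])-100*KX
def key(o=None):
    o=o or monitor.get_obs(); q=R.from_quat(o['orientation']); d=q*Q0.inv()
    return o['ee_pos']+d.apply(O0-T0), d*K0
def target(org,yaw):
    a=np.radians(yaw); Y=np.array([-np.sin(a),np.cos(a),0]); X=np.array([0,0,1.]); K=R.from_matrix(np.c_[X,Y,np.cross(X,Y)])
    d=K*K0.inv(); return np.array(org)-d.apply(O0-T0), d*Q0
def need(org,yaw):
    o=monitor.get_obs(); p,q=target(org,yaw); return (p-o['ee_pos'])/100,(q*R.from_quat(o['orientation']).inv()).as_rotvec()/np.pi
E
python3 - <<'E'
from h import *
np.set_printoptions(precision=3,suppress=True)
o=monitor.get_obs(); print(o['ee_pos'],key()[0],key()[1].as_matrix()[:,0])
print(target((524,22.7,150),-7)[0],target((524,22.7,150),-7)[1].as_matrix())
print(need((524,22.7,150),-7))
E
```

```text
[549.586 366.699 166.888] [459.493 349.844 133.222] [0.85  0.151 0.504]
[541.129  21.4   246.121] [[ 0.638 -0.122  0.76 ]
 [-0.078 -0.993 -0.094]
 [ 0.766  0.001 -0.643]]
(array([-0.085, -3.453,  0.792]), array([ 0.009, -0.333, -0.086]))
```

Call:
move_arm([
  [0,-0.1,0.3,0,0,0],
  [0,-0.3,0.6,0.001,-0.04,-0.01],
  [0,-0.5,0.8,0.003,-0.09,-0.023],
  [0,-0.7,0.8,0.004,-0.14,-0.036],
  [-0.02,-0.9,0.8,0.005,-0.19,-0.05],
  [-0.04,-1,0.8,0.007,-0.24,-0.062],
  [-0.06,-1,0.8,0.008,-0.29,-0.075],
  [-0.085,-1,0.8,0.009,-0.333,-0.086],
  [-0.085,-1,0.8,0.009,-0.333,-0.086],
  [-0.085,-1,0.8,0.009,-0.333,-0.086],
])

```text
clock: 7.88
ee_pos: [545.0, 250.0, 254.0]
orientation: [0.912, -0.044, 0.407, 0.019]
force: [0.2, 0.0, -4.1]
width: 13.6
grasp_force: 50.0
```

Run:
```python
from h import *
np.set_printoptions(precision=3,suppress=True)
o=monitor.get_obs(); print(o['joints'],o['ee_pos'],key()[0],key()[1].as_matrix()[:,0],o['force'],o['wrist_torque'],o['width'])
print(need((524,22.7,150),-7))
```

```text
[ 0.672 -0.441  2.165 -0.728  0.887  2.658] [545.023 250.037 253.986] [524.679 251.436 158.495] [ 0.033 -0.006  0.999] [ 0.152  0.041 -4.056] [ 0.113  0.868 -0.027] 13.578706855051134
(array([-0.039, -2.286, -0.079]), array([-0.002, -0.011, -0.008]))
```

Call:
move_arm([
  [0,-0.4,0,0,0,0],
  [-0.01,-0.8,0,0,0,0],
  [-0.02,-0.9,0,0,0,0],
  [-0.02,-0.9,0,0,0,0],
])

```text
clock: 8.38
ee_pos: [544.0, 159.0, 255.6]
orientation: [0.912, -0.045, 0.408, 0.019]
force: [0.1, -0.4, -4.7]
width: 13.9
grasp_force: 50.0
```

Call:
move_arm([
  [0,-0.4,0,0,0,0],
  [-0.01,-0.8,0,0,0,0],
  [-0.02,-0.9,0,0,0,0],
  [-0.02,-0.9,0,0,0,0],
  [-0.02,-0.9,0,0,0,0],
])

```text
clock: 9.0
ee_pos: [541.4, 70.7, 254.7]
orientation: [0.912, -0.043, 0.408, 0.019]
force: [-0.7, -0.1, -4.2]
width: 13.5
grasp_force: 50.0
```

Run:
```python
from h import *
np.set_printoptions(precision=3,suppress=True)
o=monitor.get_obs(); print(o['joints'],o['ee_pos'],key()[0],key()[1].as_matrix()[:,0],o['force'],o['width'])
print(need((524,22.7,150),-7))
```

```text
[ 0.171 -0.863  2.415 -0.279  0.785  1.949] [541.376  70.65  254.693] [521.199  71.84  159.163] [ 0.031 -0.004  0.999] [-0.679 -0.127 -4.187] 13.475416839761246
(array([-0.002, -0.493, -0.086]), array([-0.001, -0.01 , -0.009]))
```

Call:
move_arm([
  [0,-0.2,0,0,0,0],
  [0,-0.4,-0.1,0,-0.01,-0.009],
  [0,-0.493,-0.2,0,-0.01,-0.009],
  [0,-0.493,-0.2,0,-0.01,-0.009],
  [0,-0.493,-0.2,0,-0.01,-0.009],
])

```text
clock: 9.62
ee_pos: [549.5, 23.2, 233.9]
orientation: [0.906, -0.056, 0.42, 0.025]
force: [0.2, -0.0, -4.3]
width: 13.6
grasp_force: 50.0
```

Run:
```python
from h import *
np.set_printoptions(precision=3,suppress=True)
o=monitor.get_obs(); print(o['joints'],o['ee_pos'],key()[0],key()[1].as_matrix()[:,0],o['force'],o['width'])
print(need((524,22.7,135),-7))
ci=cams.camera_info('wrist'); im=cams.read_camera('wrist')[:,:,::-1].copy(); cv2.imwrite('pics/w4.png',im)
im=cams.read_camera('scene')[:,:,::-1].copy(); cv2.imwrite('pics/s4.png',cv2.resize(im[100:260,300:500],None,fx=3.5,fy=3.5))
```

```text
[ 0.027 -0.891  2.481 -0.178  0.697  1.807] [549.461  23.219 233.905] [531.975  24.81  137.853] [ 0.004 -0.003  1.   ] [ 0.186 -0.033 -4.303] 13.570602380898938
(array([-0.083, -0.018, -0.028]), array([-0.001, -0.001,  0.   ]))
```

View pics/w4.png

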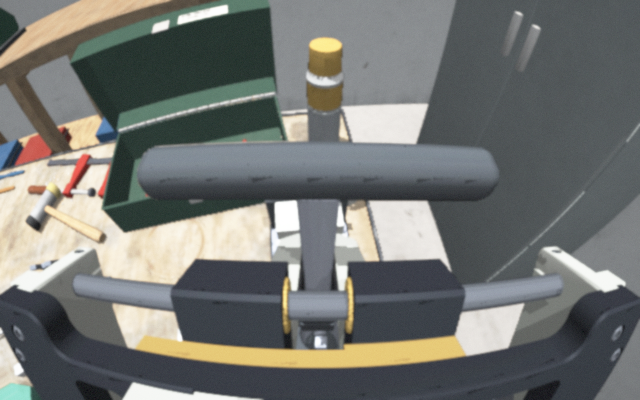

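The wrist view shows the key upright in the grip, with the crossbar level at (145–497, 170). Joint 2 is at its limit, so the tool sits 8 mm too far out. Going lower and yawing a bit further clockwise, within the socket's play, moves the wrist outward.

Run:
```python
from h import *
np.set_printoptions(precision=3,suppress=True)
print(need((524,22.7,114),-13))
```

```text
(array([-0.087, -0.035, -0.242]), array([-0.001, -0.001, -0.033]))
```

Call:
move_arm([
  [0,-0.01,-0.08,0,0,-0.011],
  [0,-0.02,-0.16,0,0,-0.022],
  [0,-0.03,-0.22,0,0,-0.033],
  [0,-0.03,-0.22,0,0,-0.033],
  [0,-0.03,-0.22,0,0,-0.033],
])

```text
clock: 10.35
ee_pos: [549.5, 19.9, 212.0]
orientation: [0.901, -0.103, 0.418, 0.047]
force: [0.2, -0.8, -4.5]
width: 13.8
grasp_force: 50.0
```

Run:
```python
from h import *
np.set_printoptions(precision=3,suppress=True)
o=monitor.get_obs(); print(o['joints'],o['ee_pos'],key()[0],key()[1].as_matrix()[:,0],o['force'])
print(need((524,22.7,114),-13))
```

```text
[ 0.121 -0.811  2.482 -0.426  0.678  2.141] [549.512  19.883 212.037] [532.324  23.262 115.977] [ 0.003 -0.003  1.   ] [ 0.22  -0.785 -4.537]
(array([-0.086, -0.003, -0.019]), array([-0.001, -0.001, -0.   ]))
```

Call:
move_arm([
  [-0.04,0,0,0,0,0],
  [-0.086,0,0,0,0,0],
  [-0.086,0,0,0,0,0],
  [-0.086,0,0,0,0,0],
])

```text
clock: 10.85
ee_pos: [542.3, 19.8, 212.4]
orientation: [0.902, -0.104, 0.417, 0.048]
force: [-0.3, 0.3, -5.3]
width: 13.8
grasp_force: 50.0
```

Run:
```python
from h import *
np.set_printoptions(precision=3,suppress=True)
o=monitor.get_obs(); print(o['joints'],o['ee_pos'],key()[0],key()[1].as_matrix()[:,0],o['force'])
print(need((524,22.7,114),-13))
for n in('scene','top'):
    im=cams.read_camera(n)[:,:,::-1].copy(); cv2.imwrite(f'pics/{n}5.png',im)
a=cv2.resize(cv2.imread('pics/scene5.png')[100:240,320:440],None,fx=4.2,fy=4.2,interpolation=cv2.INTER_CUBIC)
cv2.imwrite('pics/s5.png',a)
print(proj('scene',(524,22.7,105)),proj('scene',(524,22.7,114)))
```

```text
[ 0.126 -0.845  2.497 -0.424  0.699  2.139] [542.252  19.813 212.384] [524.901  23.208 116.354] [ 0.005 -0.003  1.   ] [-0.323  0.349 -5.319]
(array([-0.014, -0.002, -0.023]), array([-0.001, -0.002,  0.001]))
[387.442 171.787] [387.72  168.676]
```

View pics/s5.png

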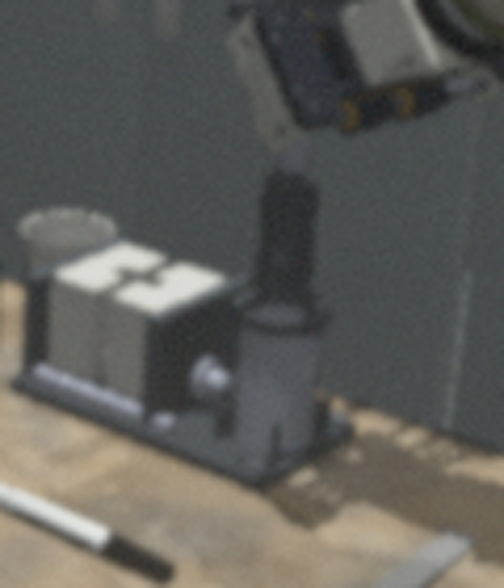

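The scene crop shows the socket (columns 257–318) centred above the collar (240–328), just over the mouth. I'll lower gently, watching the force.

Call:
move_arm([
  [-0.01,0,-0.04,0,0,0],
  [-0.012,0,-0.08,0,0,0],
  [-0.012,0,-0.12,0,0,0],
  [-0.012,0,-0.15,0,0,0],
  [-0.012,0,-0.15,0,0,0],
])

```text
clock: 11.58
ee_pos: [547.0, 21.7, 201.3]
orientation: [0.902, -0.104, 0.416, 0.048]
force: [2.5, 0.3, -0.4]
width: 13.8
grasp_force: 50.0
```

Run:
```python
from h import *
np.set_printoptions(precision=3,suppress=True)
o=monitor.get_obs(); print(o['joints'],o['ee_pos'],key()[0],key()[1].as_matrix()[:,0],o['force'],o['wrist_torque'])
print(need((524,22.7,90),-13))
```

```text
[ 0.132 -0.802  2.495 -0.451  0.668  2.176] [546.954  21.712 201.331] [529.415  25.084 105.334] [ 0.007 -0.002  1.   ] [ 2.496  0.254 -0.424] [ 0.165 -0.324  0.057]
(array([-0.061, -0.021, -0.152]), array([-0.001, -0.002,  0.001]))
```

The elbow limit pushed the socket onto the rim, with only light contact. Inside the tube the yaw doesn't matter until the stem. So I'll raise the key, swing it to yaw +28°, which takes the wrist off the limits, and enter that way. Then I'll regrasp the bar from above and turn it onto the stem.

Run:
```python
from h import *
np.set_printoptions(precision=3,suppress=True)
for a in (0,28): print(need((524,22.7,120),a))
```

```text
(array([-0.058,  0.018,  0.148]), array([-0.001, -0.002,  0.073]))
(array([-0.082,  0.097,  0.148]), array([ 0.   , -0.002,  0.229]))
```

Call:
move_arm([
  [0,0,0.1,0,0,0],
  [0,0,0.16,0,0,0],
  [0.02,0,0.16,0,0,0.04],
  [0.02,0.02,0.16,0,0,0.08],
  [0.01,0.04,0.16,0,0,0.12],
  [-0.02,0.06,0.16,0,0,0.16],
  [-0.05,0.08,0.16,0,0,0.2],
  [-0.082,0.097,0.15,0,-0.002,0.229],
  [-0.082,0.097,0.15,0,-0.002,0.229],
  [-0.082,0.097,0.15,0,-0.002,0.229],
])

```text
clock: 12.82
ee_pos: [537.7, 29.1, 213.9]
orientation: [0.881, 0.218, 0.408, -0.1]
force: [-0.1, -0.1, -5.8]
width: 13.9
grasp_force: 50.0
```

Run:
```python
from h import *
np.set_printoptions(precision=3,suppress=True)
o=monitor.get_obs(); print(o['joints'],o['ee_pos'],key()[0],key()[1].as_matrix()[:,0],o['force'],o['wrist_torque'])
print(need((524,22.7,114),28))
for n in('scene','top'):
    im=cams.read_camera(n)[:,:,::-1].copy(); cv2.imwrite(f'pics/{n}6.png',im)
a=cv2.resize(cv2.imread('pics/scene6.png')[120:200,340:440],None,fx=4,fy=4,interpolation=cv2.INTER_CUBIC)
b=cv2.resize(cv2.imread('pics/top6.png')[160:240,360:450],None,fx=4,fy=4,interpolation=cv2.INTER_CUBIC)
cv2.imwrite('pics/c6.png',np.hstack([a,b]))
```

```text
[-0.525 -0.714  2.426  0.835  1.055  0.271] [537.72   29.114 213.902] [522.442  20.112 117.882] [0.005 0.003 1.   ] [-0.079 -0.076 -5.842] [-0.412  0.837 -0.054]
(array([ 0.011,  0.023, -0.038]), array([ 0.001, -0.002,  0.001]))
```

View pics/c6.png

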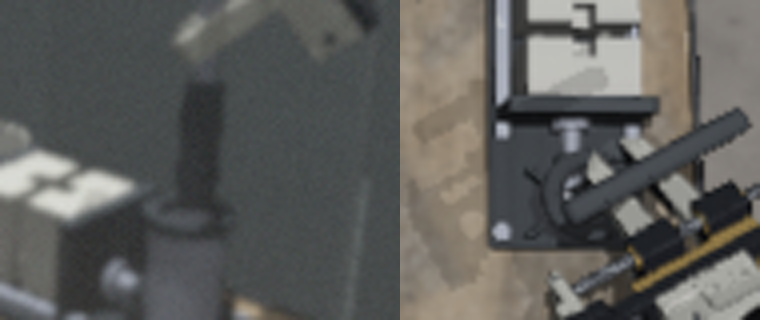

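The left crop shows the socket bottom (centre about 197) slightly right of the tube (about 189). That matches the computed 3 mm offset, so I'll correct and enter.

Call:
move_arm([
  [0.016,0.026,-0.03,0,0,0],
  [0.016,0.026,-0.05,0,0,0],
  [0.016,0.026,-0.05,0,0,0],
])

```text
clock: 13.3
ee_pos: [539.0, 34.5, 209.1]
orientation: [0.88, 0.22, 0.408, -0.101]
force: [-0.3, -0.3, -4.0]
width: 13.8
grasp_force: 50.0
```

Run:
```python
from h import *
np.set_printoptions(precision=3,suppress=True,linewidth=150)
o=monitor.get_obs(); print(o['joints'],o['ee_pos'],key()[0],key()[1].as_matrix()[:,0],o['force'])
im=cams.read_camera('scene').max(2)
for r in (150,155,160,164,185,190,195): print(r,im[r,370:404])
print(need((524,22.7,90),28))
```

```text
[-0.51  -0.708  2.432  0.839  1.039  0.268] [538.993  34.488 209.081] [523.867  25.42  113.043] [0.004 0.003 1.   ] [-0.299 -0.29  -4.028]
150 [75 76 75 78 74 76 74 77 75 78 76 75 75 67 59 51 50 50 49 50 50 51 52 61 72 75 77 76 77 75 77 77 77 78]
155 [76 74 74 73 78 75 73 77 77 74 77 73 67 57 54 54 55 50 49 49 47 48 53 60 70 74 75 76 78 77 79 77 77 77]
160 [78 76 78 76 74 78 76 75 76 78 74 71 68 60 55 56 55 53 52 53 51 50 57 66 74 76 77 75 77 78 76 77 77 78]
164 [129 112  97  83  75  77  76  76  77  76  73  70  63  57  56  54  54  54  47  48  49  53  61  70  78  75  79  76  73  76  77  77  77  74]
185 [106  82  65  57  58  56  62  74  82  86  85  90  88  92  89  86  91  89  90  89  90  89  88  86  84  83  79  76  76  77  80  78  74  76]
190 [153 164 154 138 110  88  85  90  93  93  91  97  98  96  96  95  90  88  89  89  88  85  86  84  76  73  75  78  77  75  75  78  77  77]
195 [ 69  74  69  64  63  74  87  91  96  98  98  98 105 103  99  97 101  97  90  89  87  89  89  83  77  66  67  77  95 120 133 126 112 101]
(array([-0.003, -0.029, -0.231]), array([ 0.001, -0.001, -0.   ]))
```

Call:
move_arm([
  [-0.002,-0.022,0,0,0,0],
  [-0.002,-0.022,0,0,0,0],
  [-0.002,-0.022,-0.04,0,0,0],
  [-0.002,-0.022,-0.08,0,0,0],
  [-0.002,-0.022,-0.12,0,0,0],
  [-0.002,-0.022,-0.12,0,0,0],
  [-0.002,-0.022,-0.12,0,0,0],
])

```text
clock: 14.22
ee_pos: [539.0, 31.5, 197.4]
orientation: [0.88, 0.22, 0.408, -0.101]
force: [0.8, -0.1, -5.1]
width: 13.4
grasp_force: 50.0
```

Run:
```python
from h import *
np.set_printoptions(precision=3,suppress=True,linewidth=150)
o=monitor.get_obs(); print(o['ee_pos'],key()[0],key()[1].as_matrix()[:,0],o['force'],o['wrist_torque'])
print(need((524,22.7,90),28))
```

```text
[539.044  31.524 197.381] [523.94   22.49  101.336] [0.003 0.003 1.   ] [ 0.846 -0.076 -5.054] [-0.455  0.78  -0.01 ]
(array([-0.003, -0.001, -0.113]), array([ 0.001, -0.001, -0.   ]))
```

It's in the mouth with no contact force. I'll lower further.

Call:
move_arm([
  [0,0,-0.05,0,0,0],
  [0,0,-0.1,0,0,0],
  [0,0,-0.15,0,0,0],
  [0,0,-0.2,0,0,0],
  [0,0,-0.25,0,0,0],
  [0,0,-0.3,0,0,0],
  [0,0,-0.35,0,0,0],
  [0,0,-0.4,0,0,0],
  [0,0,-0.45,0,0,0],
  [0,0,-0.5,0,0,0],
  [0,0,-0.5,0,0,0],
])

```text
clock: 15.6
ee_pos: [538.7, 31.7, 146.7]
orientation: [0.88, 0.22, 0.408, -0.101]
force: [-0.1, 0.8, -4.0]
width: 13.9
grasp_force: 50.0
```

Run:
```python
from h import *
np.set_printoptions(precision=3,suppress=True,linewidth=150)
o=monitor.get_obs(); print(o['joints'],o['ee_pos'],key()[0],key()[1].as_matrix()[:,0],o['force'],o['wrist_torque'])
```

```text
[-0.518 -0.598  2.488  0.924  0.939  0.11 ] [538.721  31.675 146.67 ] [523.528  22.681  50.635] [0.004 0.002 1.   ] [-0.081  0.772 -4.047] [-0.477  0.818 -0.025]
```

Call:
move_arm([
  [0,0,-0.02,0,0,0],
  [0,0,-0.04,0,0,0],
  [0,0,-0.06,0,0,0],
  [0,0,-0.08,0,0,0],
  [0,0,-0.08,0,0,0],
  [0,0,-0.08,0,0,0],
])

```text
clock: 16.35
ee_pos: [539.0, 31.5, 139.4]
orientation: [0.88, 0.22, 0.408, -0.101]
force: [-0.0, -0.1, -4.5]
width: 13.8
grasp_force: 50.0
```

Run:
```python
from h import *
np.set_printoptions(precision=3,suppress=True,linewidth=150)
o=monitor.get_obs(); print(o['joints'],o['ee_pos'],key()[0],key()[1].as_matrix()[:,0],o['force'],o['wrist_torque'])
```

```text
[-0.518 -0.581  2.493  0.938  0.925  0.087] [539.047  31.495 139.422] [523.95   22.455  43.377] [0.003 0.003 1.   ] [-0.048 -0.084 -4.496] [-0.444  0.814  0.031]
```

Call:
move_arm([
  [0,0,-0.01,0,0,0],
  [0,0,-0.02,0,0,0],
  [0,0,-0.03,0,0,0],
  [0,0,-0.03,0,0,0],
  [0,0,-0.03,0,0,0],
])

```text
clock: 16.98
ee_pos: [539.4, 31.4, 137.1]
orientation: [0.88, 0.22, 0.409, -0.101]
force: [-0.6, 0.2, 1.5]
width: 13.6
grasp_force: 50.0
```

Run:
```python
from h import *
np.set_printoptions(precision=3,suppress=True,linewidth=150)
o=monitor.get_obs(); print(o['joints'],o['ee_pos'],key()[0],key()[1].as_matrix()[:,0],o['force'],o['wrist_torque'])
```

```text
[-0.518 -0.574  2.494  0.944  0.92   0.078] [539.431  31.402 137.099] [524.434  22.35   41.039] [0.002 0.003 1.   ] [-0.572  0.248  1.458] [-0.01   0.403  0.088]
```

The force shows contact at key z=41 mm, so the key stands on the stem's narrowed tip as expected. Now I'll let go.

Call:
move_arm([
  [0,0,0,0,0,0],
  [0,0,0,0,0,0],
  [0,0,0,0,0,0],
  [0,0,0,0,0,0],
  [0,0,0,0,0,0],
  [0,0,0,0,0,0],
  [0,0,0,0,0,0],
], fingers=-1)

```text
clock: 17.85
ee_pos: [539.0, 31.5, 136.3]
orientation: [0.88, 0.22, 0.408, -0.101]
force: [0.1, 0.2, 0.8]
width: 78.7
grasp_force: 0.0
```

Call:
move_arm([
  [-0.07,-0.1,0.05,0,0,0],
  [-0.14,-0.22,0.1,0,0,0],
  [-0.21,-0.33,0.15,0,0,0],
  [-0.28,-0.43,0.2,0,0,0],
  [-0.28,-0.43,0.2,0,0,0],
  [-0.28,-0.43,0.2,0,0,0],
])

```text
clock: 18.6
ee_pos: [512.2, -12.0, 156.5]
orientation: [0.88, 0.22, 0.408, -0.101]
force: [0.4, -0.2, 0.1]
width: 93.2
grasp_force: 0.0
```

Run:
```python
from h import *
np.set_printoptions(precision=3,suppress=True,linewidth=150)
o=monitor.get_obs(); print(o['joints'],o['ee_pos'],o['orientation'],o['force'],o['wrist_torque'])
im=cams.read_camera('wrist')[:,:,::-1].copy(); cv2.imwrite('pics/w7.png',im)
```

```text
[-0.691 -0.647  2.497  0.916  1.095  0.029] [512.175 -11.983 156.537] [ 0.88   0.22   0.408 -0.101] [ 0.392 -0.248  0.116] [-0.129  0.294 -0.   ]
```

View pics/w7.png

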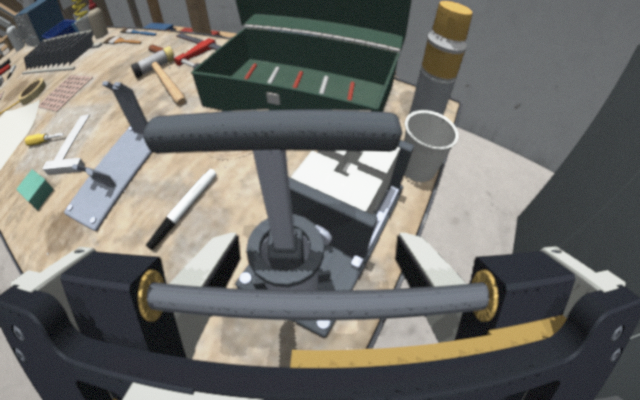

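The wrist view shows the key standing in the tube, with the crossbar at (145–400,130) and the shank entering the collar at (285,235). The gripper is clear behind it. Now I'll raise and work out the tool-down pose over the bar.

Call:
move_arm([
  [0,0,0.3,0,0,0],
  [0,0,0.6,0,0,0],
  [0,0,1,0,0,0],
  [0,0,1,0,0,0],
])

```text
clock: 19.15
ee_pos: [513.4, -12.3, 260.7]
orientation: [0.879, 0.221, 0.41, -0.099]
force: [0.1, 0.0, -0.8]
width: 93.1
grasp_force: 0.0
```

```bash
cat >> h.py <<'E'
def down(yaw):
    a=np.radians(yaw); x=np.array([np.cos(a),np.sin(a),0]); z=np.array([0,0,-1.]); return R.from_matrix(np.c_[x,np.cross(z,x),z])
def needd(p,yaw):
    o=monitor.get_obs(); return (np.array(p)-o['ee_pos'])/100,(down(yaw)*R.from_quat(o['orientation']).inv()).as_rotvec()/np.pi
E
python3 - <<'E'
from h import *
np.set_printoptions(precision=3,suppress=True,linewidth=150)
o=monitor.get_obs(); print(o['joints'],o['ee_pos']); print(needd((524,22.7,290),118)); print(needd((524,22.7,290),28))
E
```

```text
[-0.69  -0.778  2.376  0.837  1.253  0.233] [513.423 -12.318 260.693]
(array([0.106, 0.35 , 0.293]), array([-0.292,  0.091,  0.464]))
(array([0.106, 0.35 , 0.293]), array([-0.129,  0.245, -0.001]))
```

Call:
move_arm([
  [0,0,0.2,-0.026,0.049,0],
  [0,0.05,0.3,-0.052,0.098,0],
  [0.02,0.15,0.3,-0.078,0.147,0],
  [0.06,0.25,0.3,-0.104,0.196,0],
  [0.106,0.35,0.3,-0.129,0.245,0],
  [0.106,0.35,0.3,-0.129,0.245,0],
  [0.106,0.35,0.3,-0.129,0.245,0],
])

```text
clock: 20.02
ee_pos: [522.3, 23.5, 285.2]
orientation: [0.97, 0.243, -0.002, -0.002]
force: [-0.4, -0.2, -0.7]
width: 93.5
grasp_force: 0.0
```

Call:
move_arm([
  [0,0,0,0,0,0.055],
  [0,0,0,0,0,0.11],
  [0,0,0,0,0,0.165],
  [0,0,0,0,0,0.22],
  [0,0,0,0,0,0.275],
  [0,0,0,0,0,0.33],
  [0,0,0,0,0,0.385],
  [0,0,0,0,0,0.44],
  [0,0,0,0,0,0.5],
  [0,0,0,0,0,0.5],
  [0,0,0,0,0,0.5],
])

```text
clock: 21.4
ee_pos: [522.4, 22.3, 287.7]
orientation: [0.517, 0.856, -0.001, 0.002]
force: [-0.7, -0.4, 0.9]
width: 92.9
grasp_force: 0.0
```

Run:
```python
from h import *
np.set_printoptions(precision=3,suppress=True,linewidth=150)
o=monitor.get_obs(); print(o['joints'],o['ee_pos']); print(needd((524,22.7,209),118))
ci=cams.camera_info('wrist'); im=cams.read_camera('wrist'); cv2.imwrite('pics/w8.png',im[:,:,::-1])
a=np.radians(118); B=np.array([524,22.7,228]); d=np.array([np.cos(a),np.sin(a),0])
for s in (-60,-40,0,40,60): print(s,proj('wrist',B+s*d,ci))
# dark bar mask
hsv=cv2.cvtColor(im,cv2.COLOR_RGB2HSV); print(ci['extrinsics'])
u=proj('wrist',B,ci).astype(int); print(im[u[1]-3:u[1]+4:3,u[0]].tolist())
top=cams.read_camera('top'); cv2.imwrite('pics/top8.png',top[:,:,::-1])
```

```text
[-0.053 -0.099  1.596 -0.003  1.644 -0.537] [522.355  22.29  287.709]
(array([ 0.016,  0.004, -0.787]), array([0.001, 0.   , 0.002]))
-60 [319.334 284.125]
-40 [319.29  263.017]
0 [319.176 216.155]
40 [319.018 164.098]
60 [318.923 136.82 ]
[[  0.885   0.448   0.127 488.048]
 [  0.466  -0.852  -0.24   88.037]
 [  0.      0.271  -0.963 452.234]
 [  0.      0.      0.      1.   ]]
[[48, 49, 55], [55, 59, 62], [54, 57, 60]]
```

Run:
```python
import cv2,numpy as np
np.set_printoptions(linewidth=220)
g=cv2.imread('pics/w8.png').max(2)
for r in (130,138,145,165,185,205,220): print(r,g[r,294:346:1])
print(g[120:160,319])
```

```text
130 [206 207 206 207 208 200 195 192 191 189 187 185 185 188 191 197 200 207 205 191 156 118 117 131 150 188 223 235 236 232 223 191 152 125 131 147 161 178 184 193 196 201 197 200 199 201 201 203 203 201 203 199]
138 [200 203 203 205 204 204 203 203 204 203 203 204 204 203 198 177 145 118 121 129 130 132 132 133 140 163 189 211 220 216 202 173 149 139 138 135 137 138 134 135 133 134 132 130 121 115 108 109 124 142 158 173]
145 [203 199 199 201 200 198 199 195 193 179 148 110  86  84  88  93  94  98 103 106 103 108 109 109 107 105 106  95  90  88  97 118 129 136 132 129 130 132 129 129 130 126 125 131 132 125 120 117 119 115 117 111]
165 [183 150 108  89  95 105 107  94  77  69  72  78  81  89  93  99 105 107 106 108 109 112 109 112 114 109 106 102  97  90  82  85  92 103 105 110 113 112 114 118 118 119 114 109 105 100 104 109 111 112 114 113]
185 [ 78  78  79  85  92  95  89  71  57  53  54  64  80  87  92  98 101 103 105 105 106 115 111 114 115 110 108 104 100  90  81  87  96 100  94  85  81  78  78  75  74  74  87 103 108 110 109  99  87  75  82  97]
205 [126 121 121 117 117 114 115 115 114 110  89  62  50  48  53  54  61  71  77  89  97 108 106 101  89  86  81  69  61  57  57  59  63  65  70  66  72  70  74  74  72  78  74  75  75  75  76  73  67  62  50  48]
220 [129 129 131 129 130 124 123 123 120 111  93  67  47  51  54  51  51  56  55  53  59  59  58  59  60  56  58  61  52  57  69  99 121 140 151 143 135 128 123 119 110 106  88  69  46  46  40  42  38  42  42  40]
[201 200 200 192 177 144 119 123 132 155 188 224 239 246 246 242 231 203 163 138 123  99  84  88  99 105 110 117 121 121 118 113 111 106 110 110 113 111 110 110]
```

The bar is where expected: width about 15 mm and parallel to the tool, 3.6 mm off sideways, which is a slight lean that the grip will straighten. I'll descend and grip it.

Call:
move_arm([
  [0.016,0.004,-0.2,0,0,0],
  [0.016,0.004,-0.4,0,0,0],
  [0.016,0.004,-0.6,0,0,0],
  [0.016,0.004,-0.78,0,0,0],
  [0.016,0.004,-0.78,0,0,0],
  [0.016,0.004,-0.78,0,0,0],
])

```text
clock: 22.25
ee_pos: [524.6, 23.3, 209.2]
orientation: [0.515, 0.857, -0.002, 0.001]
force: [-0.0, 0.8, 1.1]
width: 93.0
grasp_force: 0.0
```

Call:
move_arm([
  [0,0,0,0,0,0],
  [0,0,0,0,0,0],
  [0,0,0,0,0,0],
  [0,0,0,0,0,0],
  [0,0,0,0,0,0],
  [0,0,0,0,0,0],
  [0,0,0,0,0,0],
  [0,0,0,0,0,0],
  [0,0,0,0,0,0],
  [0,0,0,0,0,0],
  [0,0,0,0,0,0],
], fingers=1, force=30)

```text
clock: 23.62
ee_pos: [524.2, 23.3, 208.7]
orientation: [0.515, 0.857, -0.002, 0.0]
force: [-0.6, -0.3, -0.2]
width: 15.9
grasp_force: 30.0
```

Run:
```python
from h import *
np.set_printoptions(precision=3,suppress=True,linewidth=150)
o=monitor.get_obs(); print(o['joints'],o['ee_pos'],o['width'],o['force'],o['wrist_torque']); print(needd((524,22.7,209),118))
```

```text
[-0.051 -0.067  1.708 -0.004  1.502 -0.539] [524.244  23.286 208.675] 15.881875788541834 [-0.615 -0.307 -0.25 ] [-0.083  0.072 -0.037]
(array([-0.002, -0.006,  0.003]), array([ 0.001, -0.   ,  0.   ]))
```

Call:
move_arm([
  [0,0,0.005,0,0,-0.05],
  [0,0,0.005,0,0,-0.1],
  [0,0,0.005,0,0,-0.15],
  [0,0,0.005,0,0,-0.197],
  [0,0,0,0,0,-0.197],
  [0,0,-0.02,0,0,-0.197],
  [0,0,-0.04,0,0,-0.197],
  [0,0,-0.06,0,0,-0.197],
  [0,0,-0.06,0,0,-0.197],
])

```text
clock: 24.75
ee_pos: [524.1, 23.3, 202.4]
orientation: [0.751, 0.66, -0.002, -0.0]
force: [-0.7, 0.0, -5.1]
width: 16.0
grasp_force: 30.0
```

Run:
```python
from h import *
np.set_printoptions(precision=3,suppress=True,linewidth=150)
o=monitor.get_obs(); print(o['joints'],o['ee_pos'],o['width'],o['force'],o['wrist_torque']); print(needd((524,22.7,187.5),83))
```

```text
[-0.051 -0.062  1.715 -0.003  1.493  0.078] [524.082  23.316 202.403] 16.01158661746394 [-0.693  0.032 -5.089] [-0.007 -0.066 -0.021]
(array([-0.001, -0.006, -0.149]), array([ 0.001, -0.001,  0.002]))
```

The key went below the stem's top while hanging freely, so the socket is over the square. I'll lower it the rest of the way.

Call:
move_arm([
  [0,0,-0.03,0,0,0],
  [0,0,-0.06,0,0,0],
  [0,0,-0.09,0,0,0],
  [0,0,-0.12,0,0,0],
  [0,0,-0.14,0,0,0],
  [0,0,-0.15,0,0,0],
  [0,0,-0.155,0,0,0],
  [0,0,-0.155,0,0,0],
])

```text
clock: 25.75
ee_pos: [524.8, 23.4, 188.2]
orientation: [0.752, 0.66, -0.001, 0.0]
force: [-2.4, 0.7, 4.0]
width: 16.1
grasp_force: 30.0
```

Run:
```python
from h import *
np.set_printoptions(precision=3,suppress=True,linewidth=150)
o=monitor.get_obs(); print(o['joints'],o['ee_pos'],o['width'],o['force'],o['wrist_torque'])
```

```text
[-0.051 -0.054  1.733 -0.002  1.464  0.079] [524.779  23.365 188.192] 16.10767239255001 [-2.439  0.695  4.026] [0.102 0.36  0.038]
```

It's seated: support force about 4 N, key z about 20 mm. Now I'll turn clockwise with a firmer grip.

Call:
move_arm([
  [0,0,0,0,0,0],
  [0,0,0,0,0,0],
  [0,0,0,0,0,-0.03],
  [0,0,0,0,0,-0.06],
  [0,0,0,0,0,-0.09],
  [0,0,0,0,0,-0.12],
  [0,0,0,0,0,-0.15],
  [0,0,0,0,0,-0.18],
  [0,0,0,0,0,-0.21],
  [0,0,0,0,0,-0.24],
  [0,0,0,0,0,-0.27],
  [0,0,0,0,0,-0.3],
  [0,0,0,0,0,-0.3],
], force=60)

```text
clock: 27.38
ee_pos: [524.9, 23.1, 188.1]
orientation: [0.969, 0.246, -0.001, -0.001]
force: [0.4, 0.4, 5.6]
width: 15.5
grasp_force: 60.0
```

Run:
```python
from h import *
np.set_printoptions(precision=3,suppress=True,linewidth=150)
o=monitor.get_obs(); print(o['joints'],o['ee_pos'],o['width'],o['force'],o['wrist_torque']); print(needd((524,22.7,188),-14.5))
```

```text
[-0.054 -0.054  1.733  0.001  1.464  1.019] [524.925  23.111 188.113] 15.476734264030828 [0.417 0.436 5.627] [-0.152  0.283  0.069]
(array([-0.009, -0.004, -0.001]), array([-0.   , -0.001, -0.239]))
```

Call:
move_arm([
  [0,0,0,0,0,-0.03],
  [0,0,0,0,0,-0.06],
  [0,0,0,0,0,-0.09],
  [0,0,0,0,0,-0.12],
  [0,0,0,0,0,-0.15],
  [0,0,0,0,0,-0.18],
  [0,0,0,0,0,-0.2],
  [0,0,0,0,0,-0.22],
  [0,0,0,0,0,-0.22],
])

```text
clock: 28.5
ee_pos: [524.8, 22.9, 188.1]
orientation: [0.995, -0.096, -0.0, -0.001]
force: [-1.0, -0.3, 5.4]
width: 16.0
grasp_force: 60.0
```

Run:
```python
from h import *
np.set_printoptions(precision=3,suppress=True,linewidth=150)
o=monitor.get_obs(); print(o['joints'],o['ee_pos'],o['width'],o['force'],o['wrist_torque']); print(needd((524,22.7,188),-14.5))
```

```text
[-0.056 -0.056  1.735  0.002  1.463  1.707] [524.8    22.886 188.079] 16.020389895642868 [-0.963 -0.252  5.431] [-0.334  0.385  0.109]
(array([-0.008, -0.002, -0.001]), array([-0.001, -0.   , -0.019]))
```

Call:
move_arm([
  [0,0,0,0,0,-0.01],
  [0,0,0,0,0,-0.02],
  [0,0,0,0,0,-0.02],
])

```text
clock: 28.88
ee_pos: [524.8, 22.8, 188.1]
orientation: [0.992, -0.127, -0.0, -0.001]
force: [-2.2, -1.5, 5.9]
width: 15.6
grasp_force: 60.0
```

```bash
cat > st.py <<'E'
from h import *
np.set_printoptions(precision=3,suppress=True,linewidth=150)
o=monitor.get_obs(); print(o['clock'],o['ee_pos'],o['width'],o['force'],o['wrist_torque'],R.from_quat(o['orientation']).as_euler('ZYX',degrees=True))
E
python3 st.py
```

```text
28.875 [524.825  22.829 188.108] 15.626565812941543 [-2.179 -1.46   5.923] [-0.34   0.454  0.145] [ -14.613    0.058 -179.864]
```

Call:
move_arm([
  [0,0,0,0,0,-0.01],
  [0,0,0,0,0,-0.02],
  [0,0,0,0,0,-0.02],
])

```text
clock: 29.25
ee_pos: [524.8, 22.8, 188.1]
orientation: [0.987, -0.158, -0.0, -0.001]
force: [-1.5, -0.7, 6.1]
width: 15.1
grasp_force: 60.0
```

```bash
python3 st.py
python3 - <<'E'
from h import *
im=cams.read_camera('top'); cv2.imwrite('pics/top9.png',im[:,:,::-1])
a=cv2.imread('pics/top0.png').max(2)
for n,g in(('0',a),('9',im.max(2))):
    for c in (400,401,415,416): print(n,c,g[150:190,c])
E
```

```text
29.25 [524.793  22.849 188.107] 15.054332630843028 [-1.522 -0.718  6.074] [-0.377  0.52   0.108] [ -18.213    0.061 -179.858]
0 400 [ 85 155 185 185 186 187 187 187 187 186 186 186 185 184 171 107  55  56
  78 140 185 185 186 186 187 187 188 187 187 187 186 185 183 158  80  83
  84  72  20  61]
0 401 [ 86 155 185 185 186 186 187 187 187 187 186 186 185 185 171 107  55  56
  78 138 185 185 186 186 187 187 187 188 187 187 187 185 185 165  80  83
  83  73  20  71]
0 415 [ 78 130 184 184 186 187 186 186 187 187 186 185 185 184 176 135  55  55
  65 121 184 185 186 186 186 187 187 187 187 187 186 185 185 165  84  82
  85  74  25  23]
0 416 [ 80 130 184 185 186 186 187 187 187 187 186 185 185 184 177 134  55  62
  93 141 184 185 186 186 186 187 187 187 186 187 186 185 185 165  83  81
  85  75  27  23]
9 400 [ 88 157 183 183 184 184 185 185 180 164 164 163 163 163 162 168 178 163
 163 163 164 164 164 164 165 161 137  87  97 101  48  46  50  51  47  50
  97 131  98  94]
9 401 [ 88 159 189 189 190 191 191 191 189 185 184 184 184 182 182 184 187 183
 184 184 184 185 185 185 184 180 160 149 151 138  64  61  59  50  47  43
  97 148 110 108]
9 415 [ 81 133 188 190 190 191 191 191 191 191 191 190 189 188 188 188 188 188
 190 190 184 164 157 135 119 114 106 100  84  74  36  36  37  36  39  43
  41  42  33  33]
9 416 [ 81 133 188 189 191 190 191 191 191 190 191 190 189 189 188 182 159 135
 119 114 101  85  79  62  45  41  30  29  31  29  30  29  30  30  30  31
  30  30  29  30]
```

The top view's gap between the halves (dark rows 165–168 before) has gone. I'll nudge a bit further to feel the stop.

Call:
move_arm([
  [0,0,0,0,0,-0.01],
  [0,0,0,0,0,-0.02],
  [0,0,0,0,0,-0.03],
  [0,0,0,0,0,-0.03],
])

```text
clock: 29.8
ee_pos: [524.8, 22.9, 188.1]
orientation: [0.979, -0.204, -0.0, -0.001]
force: [-0.7, -1.7, 6.3]
width: 15.3
grasp_force: 60.2
```

```bash
python3 st.py
python3 - <<'E'
from h import *
im=cams.read_camera('top'); g=im.max(2)
for c in (400,401,414,415): print(c,g[150:180,c])
E
```

```text
29.8 [524.777  22.855 188.082] 15.333767807245314 [-0.657 -1.692  6.269] [-0.423  0.554  0.423] [ -23.588    0.058 -179.854]
400 [ 87 156 183 184 185 185 185 185 180 165 165 164 163 163 163 168 178 163
 164 164 165 165 154 105  49  50  49  50  49  49]
401 [ 88 158 190 190 190 191 191 191 189 185 185 184 184 183 183 184 187 184
 184 184 185 185 184 159  68  50  50  49  49  49]
414 [ 81 133 189 189 191 191 191 191 191 191 191 190 190 189 188 188 189 189
 190 190 191 191 191 191 191 191 191 183 163 145]
415 [ 82 134 188 189 191 191 191 190 191 191 191 190 189 188 188 188 189 189
 190 190 184 164 157 135 119 114 106 100  84  75]
```

The torque jumped from 0.11 to 0.42 N m, so the stop is reached and the mould is shut. I'll back off 4° inside the free play, release and rise.

Call:
move_arm([
  [0,0,0,0,0,0.022],
  [0,0,0,0,0,0.022],
  [0,0,0,0,0,0.022],
])

```text
clock: 30.22
ee_pos: [524.8, 22.8, 188.1]
orientation: [0.985, -0.17, -0.0, -0.001]
force: [-1.0, -1.6, 5.5]
width: 15.4
grasp_force: 60.0
```

Call:
move_arm([
  [0,0,0,0,0,0],
  [0,0,0,0,0,0],
  [0,0,0,0,0,0],
  [0,0,0,0,0,0],
  [0,0,0,0,0,0],
  [0,0,0,0,0,0],
  [0,0,0,0,0,0],
  [0,0,0,0,0,0],
], fingers=-1)

```text
clock: 31.22
ee_pos: [524.3, 23.3, 187.2]
orientation: [0.985, -0.171, -0.001, -0.002]
force: [-0.3, -0.5, -0.1]
width: 90.3
grasp_force: 0.0
```

Call:
move_arm([
  [0,0,0.1,0,0,0],
  [0,0,0.4,0,0,0],
  [0,0,0.8,0,0,0],
  [0,0,1,0,0,0],
  [0,0,1,0,0,0],
  [0,0,1,0,0,0],
  [0,0,1,0,0,0],
])

```text
clock: 32.1
ee_pos: [523.5, 23.3, 285.3]
orientation: [0.985, -0.171, -0.003, -0.001]
force: [0.1, -0.3, 0.5]
width: 92.8
grasp_force: 0.0
```

```bash
python3 st.py
python3 - <<'E'
from h import *
np.set_printoptions(linewidth=200)
ci=cams.camera_info('wrist'); w=cams.read_camera('wrist'); cv2.imwrite('pics/w10.png',w[:,:,::-1]); w=w.max(2)
for z in (207,228): print(z,proj('wrist',(524,22.7,z),ci))
u,v=proj('wrist',(524,22.7,207),ci).astype(int)
for r in (v-60,v-30,v-15,v): print(r,w[r,u-26:u+27])
print(w[v-100:v-40:2,u-2])
s=cams.read_camera('scene'); print(proj('scene',(524,22.7,215)),proj('scene',(524,22.7,150)),proj('scene',(524,22.7,238)))
g=s.max(2); print(g[120:176:2,387]); print(g[150,370:405])
E
```

```text
32.1 [523.478  23.348 285.275] 92.77558651859798 [ 0.06  -0.275  0.452] [ 0.055 -0.01  -0.027] [ -19.7      0.322 -179.884]
207 [317.81981904 209.14450856]
228 [317.80187961 217.30579655]
149 [96 89 76 60 54 50 45 49 51 51 45 50 45 50 52 59 55 49 51 51 57 61 63 60 55 59 63 66 60 59 51 46 45 39 44 41 45 45 49 43 46 58 64 64 64 70 68 69 66 69 66 67 67]
179 [91 72 57 52 52 53 49 50 49 50 54 64 69 65 65 65 56 45 49 53 53 57 56 57 61 64 67 64 64 56 51 50 44 46 44 42 45 53 58 70 67 70 67 65 61 60 68 65 67 67 64 71 64]
194 [240 240 232 202 138  75  54  49  48  50  51  53  56  58  55  49  56  46  46  49  45  50  52  58  64  56  60  55  50  52  46  46  44  49  43  45  43  48  50  53  52  54  65  66  62  68  65  66  62
  68  71  90 104]
209 [175 176 181 186 188 189 194 192 193 187 182 177 169 165 168 167 156 125  85  61  50  51  52  55  56  60  61  62  61  55  55  50  44  47  50  53  82 122 160 172 179 181 180 176 175 174 171 171 171
 172 171 170 174]
[132  99 101  98  94  84  92  92 113 113 106  71  66  59  58  73  56  49  45  52  55  63  63  65  62  61  58  62  62  65]
[390.97287587 132.27073719] [388.85095964 156.0185008 ] [391.74952776 123.5787138 ]
[79 76 79 82 75 69 58 53 52 70 83 81 77 79 78 84 82 82 85 86 87 83 85 87 84 88 91 88]
[73 75 76 78 76 76 75 77 75 75 73 76 76 75 74 78 81 84 82 87 90 91 85 84 76 77 78 76 78 75 78 77 80 76 80]
```

All checks agree:
- **Key down:** the crossbar is at scene row about 134, which matches socket right down (predicted 135, against 127 if it were only resting on the stem's top).
- **Key upright:** the wrist view puts it within 1 mm of the tube's axis.
- **Mould:** the gap is shut.
- **Robot:** the gripper is clear.

I'll hand in the job.

```bash
python3 -c "
from rig import ticket
print(ticket.sign_off())"
```

```text
the job is handed in; nothing more can be done
None
```

The mould is shut, with the T-key standing upright on the stem, let go and the gripper clear; I handed the job in at about 32 s of the 61 s, and sign-off returned no verdict.

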